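# Push the spice tins home and shut the keeper

## Task

Push the whole row of five spice tins along the tray together, gently and with the fingertips, until the row is packed up against the end stop; then swing the steel keeper fully shut across the channel behind the last tin, so that no tin can slide out when the tray is carried. Only push: never lift, squeeze or tip a tin, and leave the other things on the worktop where they stand.

Things in the scene. Friction and masses are not known exactly. Their poses are not given: they have to be found in the camera images.
- tray: Light-wood spice-tin tray, does not move; 67 mm wide (x), 350 long (y); origin: centre of its underside, z up. Floor 6 mm thick; 10 mm rails on both sides, tops 18 mm above the worktop, leave a channel 47 mm wide along y. A wooden end stop 38 mm high closes the -y end, inner face at y -160 mm, a flat handle beyond it; the +y end (y +175 mm) is open.
- end_stop (a point): Point on the tray floor at the middle of the end stop's inner face (tray frame x 0, y -160 mm, z 6 mm). Sliding the whole row of tins takes only a few newtons; once the first tin meets the stop the row is solid.
- keeper (a joint): Steel keeper bar that swings level over the rails. Value: angle from the tray's +x towards its +y axis. 0 = shut, straight across the channel, against its stop; about 2 rad = open, pointing towards the mouth and out over the rail nearer the robot. Range 0 to 2.3. Light friction (0.03 N m) keeps it where it is left; no spring or latch.
- keeper_pivot (a point): Keeper's upright pivot axis at worktop height, on the -x rail (nearer the robot), tray frame x -28.5, y +68.5 mm; barrel 13 mm across, up to 42 mm. Bar 8 mm thick, centred on the axis, 20 to 38 mm above the worktop. Shut, its inner face is at tray y +64.5 mm: 4 mm behind a row of five tins fully home; it cannot shut on a row that is not home.
- keeper_tip (a point): Top centre of the 12 mm round steel stud at the keeper's free end, 74 mm from the pivot axis, 44 mm above the worktop.
- tin_1: Round spice tin, white with a flat steel lid, 44 mm across, 34 mm high, about 70 g, loose; origin: centre of its underside, z up. First of the row, nearest the end stop; fully home its centre is 22 mm from the stop face.
- tin_2: Round spice tin, white with a flat steel lid, 44 mm across, 34 mm high, about 70 g, loose; origin: centre of its underside, z up. Number 2 from the end stop, touching its neighbours in the row.
- tin_3: Round spice tin, white with a flat steel lid, 44 mm across, 34 mm high, about 70 g, loose; origin: centre of its underside, z up. Number 3 from the end stop, touching its neighbours in the row.
- tin_4: Round spice tin, white with a flat steel lid, 44 mm across, 34 mm high, about 70 g, loose; origin: centre of its underside, z up. Number 4 from the end stop, touching its neighbours in the row.
- tin_5: Round spice tin, white with a flat steel lid, 44 mm across, 34 mm high, about 70 g, loose; origin: centre of its underside, z up. Last of the five, standing a little apart behind the other four, nearest the mouth; fully home its centre is 198 mm from the stop face.
- spice_jar_a: Bystander: small glass spice jar with a cork, 43 x 43 x 90 mm; origin: centre of its underside.
- spice_jar_b: Bystander: small glass spice jar with a cork, 43 x 43 x 90 mm; origin: centre of its underside.
- mug: Bystander: white mug, 86 x 118 x 84 mm with its handle; origin: centre of its underside.
- milk_jug: Bystander: small white jug, 65 x 92 x 78 mm; origin: centre of its underside.
- teaspoon: Bystander: steel teaspoon lying flat, 130 x 26 x 11 mm; origin: centre of its underside.
- salt_cellar: Bystander: round wooden salt cellar, 84 x 84 x 62 mm; origin: centre of its underside.

How it is judged:
By the outcome, as a careful person would: the job done as asked, in the order asked, and still so for the second after the job is handed in, with the robot touching nothing.
It also fails if it takes over 45 s, if anything falls off the work surface, if the arm or the gripper's body presses on something with over 40 N, if the wrist force passes 120 N, or if a joint passes its speed limit or range.

## Robot

A 6-joint arm with a two-finger parallel gripper is mounted at the origin on a cart in front of the work surface, level with it; the furniture and walls round the work are solid. World frame = base frame: x ahead of the robot, y to its left, z up, the work surface at z = 0. Lengths are in m, angles in rad, forces in N, time in s.
With the tool pointing down it reaches from about 0.275 to 0.85 m from the base axis. Payload 5.2 kg.
Tool frame: the origin (TCP) lies at the very end of the fingers, on their centre line; the grasp point (between the pads) lies 19 mm behind it; z points along the fingers, y is the line along which they close (so a half turn about z gives the same grasp; the last joint's range is limited). The gripper opens to 85 mm and grips with 20 to 120 N. Pads are 22 mm wide; open, the fingers measure 114 mm over their backs; the gripper's body (76 mm by 85 mm) begins 54 mm behind the grasp point. The pads swing forward as they close: fully open they stand 13 mm farther back than shut.
Start: joints at [-1.314, 0.259, 1.535, -0, 1.348, -0.203], TCP at [0.244, -0.493, 0.231] pointing down, gripper open.
Joint ranges: [-3.14, 3.14], [-0.91, 2.08], [0.19, 2.58], [-1.22, 4.36], [0.22, 2.71], [-3.12, 3.12]. Speed limits (rad/s): [2.57, 2.57, 3.14, 3.14, 3.14, 3.14].

## Interface

Orientations are given as a unit quaternion [x, y, z, w].
In Python, from plant import r gives the robot as it stands.
- The arm moves only by the tool drive_tool, never from a script. Its argument "increments" is a list of rows, each an object with "rot": the turn, a rotation vector about the tool's x, y, z in degrees, a list of three; "travel": the shift along the tool's x, y, z in mm, a list of three; "jaw": the opening, from -1 (shut) to 1 (fully open). In form: [{"rot": [rx, ry, rz], "travel": [x, y, z], "jaw": jaw}, ...]. A call has 1 to 5 rows; each row is the pose to reach, as a shift and turn from the pose commanded when the call began, along the tool's axes at that moment; what a row does not reach only later rows make up. A row lasts 1/10 s, in which the tool goes at most 50 mm and 8.59 degrees, less where a joint would pass 70% of its speed; a pose out of reach is approached as far as the arm can. A call with a gripper value outside its range is refused whole. The fingers move at their own pace and stop on an object; "force" is the grip in N (left out, the last holds). Time passes only in rows, so rows that repeat a pose let the fingers close. It gives the time, the measured TCP pose, the force, the opening and the grip force at its end, in the units of the state.
- r.get_state(): the state, without advancing time (a new reading comes with each control period).
- r.camera(name): name is "scene" or "top" or "wrist"; returns a dict with "pixels" (420x560x3 uint8, blue, green, red), "mtx" (3x3 intrinsics, pixels), "cam_to_world" (4x4, takes a point from camera to world coordinates); the wrist camera has in their place "hand_eye" (4x4, takes a point from camera to tool coordinates, whose origin is the TCP and whose axes are the flange's). Camera axes: x right, y up, looking along -z (the intrinsics and any distortion apply to the point x, -y, -z); pixel columns grow to the right and rows downward; lengths in m; the calibration is good to about 2 mm. A picture is of the moment at which its call begins: read the wrist's pose just before it. There is no depth.
- r.hand_in(): hands the job in; it is judged then, once.
Trained networks look in the newest picture that a camera, given by its name, has taken for a name from the list of things; names that differ only in an ending like _2 or _b are one class to them, and where a whole thing is asked for, a point or a joint stands for the part that bears it (a point fixed in the world has none). Each returns a list of dicts, best first, with "confidence" (0 to 1); they miss things now and then, are a little off and sometimes report something else, mostly with a low value. They report only what shows in the picture. A call takes as long as a camera call.
- r.find_in(camera, label): "xyz" ([x, y, z] in m, in the coordinates of the camera as it stood for that picture, good to about 4 mm: the middle of the surface that is visible of it).
The state is a dict: "t": time; "joint_positions": joint angles; "joint_vel": joint speeds; "joint_torque": joint torques, N m; "tcp_pos": TCP position; "tcp_rot": TCP orientation; "contact_force": force on the tool from outside, world axes, zero at the start; "torque": the same for the moment, N m; "gripper_width": opening from 0.0 (shut) to 1.0 (fully open); "finger_force": force on a finger pad.
Only numpy, scipy, OpenCV 4.12 (cv2) and the standard library are available. Lean on these libraries where they do the work, as an engineer would, in place of code of your own. Each camera call takes 0.05 s, during which the arm holds its last target. There are 200 camera calls.

## Working session

There is one attempt and no reset: what is moved stays moved. The work goes in short steps, Python scripts to look and compute and a tool call to move; the robot and the scene stay as the last step left them, time stands still between calls to the robot, and variables do not carry over. Pictures are saved under pics/ and viewed, at most 10 in all, crops included, and the job is handed in when it is done.

Besides the shell and the picture viewer there is one more tool, called after "Emit:" in YAML: its name, and indented under it one key for each argument. drive_tool: Moves the arm, as the interface text tells. Its arguments: {"type":"object","properties":{"increments":{"type":"array","items":{"type":"object","properties":{"rot":{"type":"array","items":{"type":"number"}},"travel":{"type":"array","items":{"type":"number"}},"jaw":{"type":"number"}}}},"force":{"type":"number"}},"required":["increments"]}

```bash
mkdir -p pics; cat > h.py <<'E'
import numpy as np, cv2
from plant import r
from scipy.spatial.transform import Rotation as R
def find(cam,label,c):
    T=c["cam_to_world"]
    return [(np.round((T@np.r_[d["xyz"],1])[:3],4).tolist(),round(d["confidence"],2)) for d in r.find_in(cam,label)]
def topx(c,u,v,z):
    T=np.array(c["cam_to_world"]);K=np.array(c["mtx"])
    d=np.linalg.inv(K)@[u,v,1]; d=T[:3,:3]@[d[0],-d[1],-d[2]]; o=T[:3,3]
    return o+d*(z-o[2])/d[2]
E
python3 - <<'E'
from h import *
for n in ("scene","top"):
    c=r.camera(n); cv2.imwrite(f"pics/{n}0.png",c["pixels"])
    print(n,np.round(c["cam_to_world"],3).tolist(),np.round(c["mtx"],1).tolist(),[k for k in c])
    for l in ("tray","keeper","keeper_pivot","keeper_tip","end_stop","tin_1","spice_jar_a","mug","milk_jug","teaspoon","salt_cellar"):
        try: print(l,find(n,l,c)[:7])
        except Exception as e: print(l,e)
s=r.get_state();print(s)
E
```

```text
scene [[-0.863, 0.257, -0.435, -0.039], [-0.505, -0.448, 0.738, 0.683], [-0.005, 0.856, 0.516, 0.664], [0.0, 0.0, 0.0, 1.0]] [[514.9, 0.0, 276.4], [0.0, 514.9, 206.1], [0.0, 0.0, 1.0]] ['pixels', 'mtx', 'cam_to_world']
tray [([0.4853, 0.0896, 0.0153], 0.97)]
keeper []
keeper_pivot [([0.4878, 0.0883, 0.0155], 0.95)]
keeper_tip [([0.4554, 0.1356, 0.0361], 0.86)]
end_stop [([0.4808, 0.0893, 0.0177], 0.7)]
tin_1 [([0.4907, 0.0347, 0.0349], 0.88), ([0.4912, -0.0087, 0.0406], 0.87), ([0.4931, -0.0555, 0.0347], 0.76), ([0.493, 0.1387, 0.0375], 0.71), ([0.5012, 0.0747, 0.0409], 0.64)]
spice_jar_a [([0.5843, -0.1044, 0.0504], 0.98), ([0.585, -0.0178, 0.0509], 0.75)]
mug [([0.6343, 0.1123, 0.0589], 0.82), ([0.4881, 0.0348, 0.037], 0.26)]
milk_jug [([0.3779, -0.1384, 0.0524], 0.88)]
teaspoon [([0.3767, 0.006, 0.0074], 0.74)]
salt_cellar []
top [[-0.023, 0.996, -0.086, 0.405], [-1.0, -0.023, 0.004, -0.185], [0.002, 0.086, 0.996, 1.065], [0.0, 0.0, 0.0, 1.0]] [[462.4, 0.0, 271.3], [0.0, 462.4, 205.7], [0.0, 0.0, 1.0]] ['pixels', 'mtx', 'cam_to_world']
tray []
keeper [([0.46, 0.1294, 0.0393], 0.58
[... 693 characters left out ...]
oint_positions': array([-1.31377467e+00,  2.58614025e-01,  1.53498442e+00, -1.19542706e-06,
        1.34798304e+00, -2.02788429e-01]), 'joint_vel': array([ 0.00170961,  0.00058018, -0.00234869, -0.00086041,  0.00065193,
        0.00017028]), 'joint_torque': array([-1.53256224e-03, -4.45944715e+01, -2.90895742e+01, -4.41732682e-04,
        1.20500401e-03, -3.24609903e-05]), 'tcp_pos': array([ 0.24410896, -0.49288022,  0.23130845]), 'tcp_rot': array([ 9.73688009e-01,  2.27885192e-01, -4.31305882e-07,  5.59840811e-06]), 'contact_force': array([0.29400643, 0.10225976, 0.22329553]), 'torque': array([-0.01118603,  0.02491305, -0.02448371]), 'finger_force': 0.0, 'gripper_width': 0.9972769865092308}
```

View pics/top0.png

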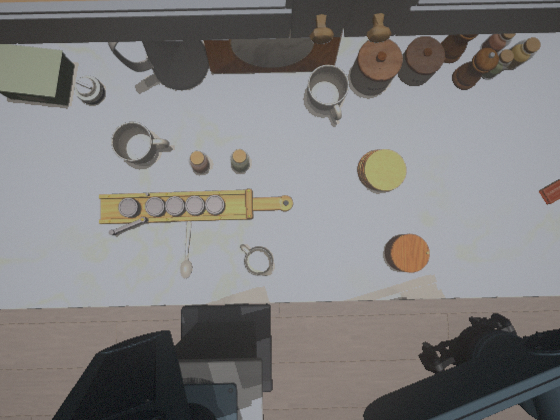

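View pics/scene0.png

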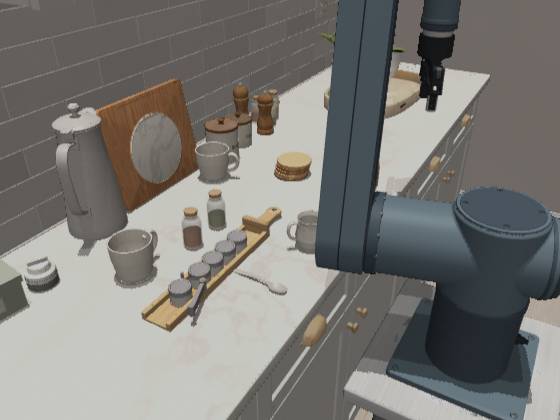

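The top view shows the tray with its mouth at u≈100 and the stop at u≈250. The tins are at (128,208), (155,207), (176,206), (195,205) and (215,205). The keeper is open from about (145,219) to its tip at (112,233).

```bash
python3 - <<'E'
from h import *
c=r.camera("top");p=c["pixels"]
cv2.imwrite("pics/crop.png",cv2.resize(p[180:245,90:260],None,fx=4.7,fy=4.7,interpolation=cv2.INTER_CUBIC))
g=cv2.cvtColor(p,cv2.COLOR_BGR2GRAY)
for n,u,v,z in [("t5",128,208,.04),("t4",155,207,.04),("t3",176,206,.04),("t2",195,205,.04),("t1",215,205,.04),("mouthfar",100,195,.018),("mouthnear",100,224,.018),("stopfar",247,190,.038),("stopnear",253,219,.038),("tip",112,233,.044),("piv",145,219,.042),("handle",292,203,.01)]:
    print(n,np.round(topx(c,u,v,z),4))
E
```

```text
t5 [0.4959 0.1294 0.04  ]
t4 [0.4967 0.0694 0.04  ]
t3 [0.4979 0.0227 0.04  ]
t2 [ 0.4992 -0.0195  0.04  ]
t1 [ 0.4981 -0.064   0.04  ]
mouthfar [0.5289 0.1999 0.018 ]
mouthnear [0.4629 0.1993 0.018 ]
stopfar [ 0.5304 -0.1357  0.038 ]
stopnear [ 0.4651 -0.1479  0.038 ]
tip [0.441  0.1632 0.044 ]
piv [0.4704 0.0911 0.042 ]
handle [ 0.5014 -0.2369  0.01  ]
```

View pics/crop.png

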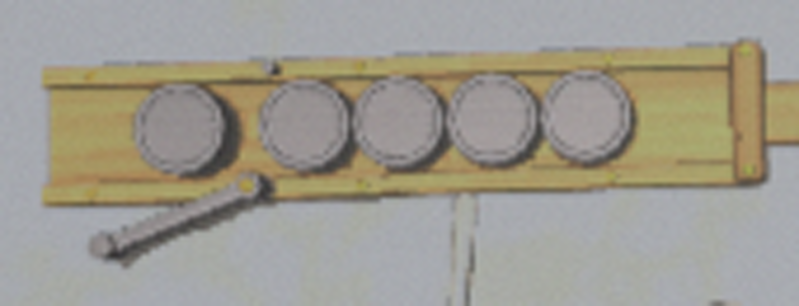

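Emit:
drive_tool:
  increments:
    - {"rot":[0,0,25.7],"travel":[175,-165,20],"jaw":-1}
    - {"rot":[0,0,25.7],"travel":[175,-165,20],"jaw":-1}
    - {"rot":[0,0,25.7],"travel":[175,-165,20],"jaw":-1}
    - {"rot":[0,0,25.7],"travel":[175,-165,20],"jaw":-1}
    - {"rot":[0,0,25.7],"travel":[175,-165,20],"jaw":-1}
  force: 20

```text
t: 1.75
tcp_pos: [0.328, -0.265, 0.2112]
tcp_rot: [1.0, 0.005, 0.0, -0.0]
contact_force: [1.0, -0.1, -0.4]
gripper_width: 0.146
finger_force: 0.0
```

Emit:
drive_tool:
  increments:
    - {"rot":[0,0,0],"travel":[85,-225,40],"jaw":-1}
    - {"rot":[0,0,0],"travel":[85,-225,40],"jaw":-1}
    - {"rot":[0,0,0],"travel":[85,-225,40],"jaw":-1}
    - {"rot":[0,0,0],"travel":[85,-225,40],"jaw":-1}
    - {"rot":[0,0,0],"travel":[85,-225,40],"jaw":-1}

```text
t: 2.25
tcp_pos: [0.4105, -0.0392, 0.1713]
tcp_rot: [1.0, 0.006, 0.0, 0.0]
contact_force: [1.8, -0.4, 0.5]
gripper_width: -0.001
finger_force: 0.0
```

Emit:
drive_tool:
  increments:
    - {"rot":[0,0,0],"travel":[85,-225,40],"jaw":-1}
    - {"rot":[0,0,0],"travel":[85,-225,40],"jaw":-1}
    - {"rot":[0,0,0],"travel":[85,-225,40],"jaw":-1}
    - {"rot":[0,0,0],"travel":[85,-225,40],"jaw":-1}
    - {"rot":[0,0,0],"travel":[85,-225,40],"jaw":-1}

```text
t: 2.75
tcp_pos: [0.4931, 0.1871, 0.131]
tcp_rot: [1.0, 0.006, 0.0, -0.0]
contact_force: [0.7, -1.3, -0.8]
gripper_width: -0.002
finger_force: 0.0
```

```bash
cat >> h.py <<'E'
def wristT(s,c):
    T=np.eye(4);T[:3,:3]=R.from_quat(s["tcp_rot"]).as_matrix();T[:3,3]=s["tcp_pos"]
    return dict(c,cam_to_world=T@np.array(c["hand_eye"]))
E
python3 - <<'E'
from h import *
s=r.get_state();c=r.camera("wrist");cv2.imwrite("pics/w1.png",c["pixels"]);c=wristT(s,c)
print(s["tcp_pos"],np.round(c["cam_to_world"],3).tolist())
for l in ("tin_1","keeper_tip","keeper_pivot"): print(l,find("wrist",l,c))
np.savez("w1",mtx=c["mtx"],cam_to_world=c["cam_to_world"])
E
```

```text
[0.4931199  0.18711595 0.13103357] [[0.013, 0.963, 0.269, 0.561], [-1.0, 0.012, 0.004, 0.188], [0.0, -0.269, 0.963, 0.274], [0.0, 0.0, 0.0, 1.0]]
tin_1 [([0.5027, 0.0309, 0.0429], 0.91), ([0.5026, -0.01, 0.0325], 0.77), ([0.4999, 0.1309, 0.0371], 0.77), ([0.4974, 0.0781, 0.0391], 0.66)]
keeper_tip [([0.4613, 0.1242, 0.0399], 0.84), ([0.505, 0.1225, 0.0189], 0.62)]
keeper_pivot [([0.5067, 0.1257, 0.0149], 0.58)]
```

View pics/w1.png

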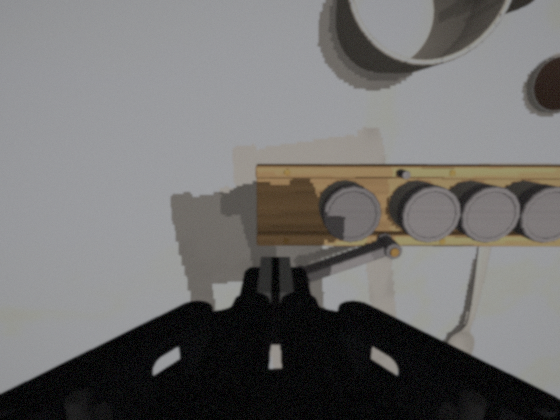

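The wrist view shows the tray's mouth edge at u≈257, with rails at v 164 and 246. Tin 5's lid is at (351,211), tin 4's at (431,211) and the pivot at (394,251), clear of the closed fingers at (275,260).

```bash
python3 - <<'E'
from h import *
c=np.load("w1.npz")
for n,u,v,z in [("t5",351,211,.04),("t4",431,211,.04),("t3",491,211,.04),("mouthfar",257,165,.018),("mouthnear",257,240,.018),("railfarR",550,166,.018),("piv",394,251,.042)]:
    print(n,np.round(topx(c,u,v,z),4))
E
```

```text
t5 [0.5015 0.1311 0.04  ]
t4 [0.5022 0.0717 0.04  ]
t3 [0.5028 0.0272 0.04  ]
mouthfar [0.532  0.2019 0.018 ]
mouthnear [0.47   0.2021 0.018 ]
railfarR [ 0.5341 -0.0271  0.018 ]
piv [0.471  0.0964 0.042 ]
```

Emit:
drive_tool:
  increments:
    - {"rot":[0,0,0],"travel":[5,0,30],"jaw":-1}
    - {"rot":[0,0,0],"travel":[5,0,65],"jaw":-1}
    - {"rot":[0,0,0],"travel":[5,0,100],"jaw":-1}
    - {"rot":[0,0,0],"travel":[5,0,111],"jaw":-1}
    - {"rot":[0,0,0],"travel":[5,0,116],"jaw":-1}

```text
t: 3.45
tcp_pos: [0.4969, 0.1834, 0.0147]
tcp_rot: [1.0, 0.005, -0.001, 0.0]
contact_force: [0.1, 1.2, -0.0]
gripper_width: -0.002
finger_force: 0.0
```

Emit:
drive_tool:
  increments:
    - {"travel":[0,4,0],"rot":[0,0,0],"jaw":-1}
    - {"travel":[0,8,0],"rot":[0,0,0],"jaw":-1}
    - {"travel":[0,12,0],"rot":[0,0,0],"jaw":-1}
    - {"travel":[0,16,0],"rot":[0,0,0],"jaw":-1}
    - {"travel":[0,20,0],"rot":[0,0,0],"jaw":-1}

```text
t: 3.95
tcp_pos: [0.4983, 0.1643, 0.016]
tcp_rot: [1.0, 0.006, 0.001, -0.0]
contact_force: [-0.1, 0.2, 0.9]
gripper_width: 0.003
finger_force: 0.5
```

Emit:
drive_tool:
  increments:
    - {"travel":[0,4,0],"rot":[0,0,0],"jaw":-1}
    - {"travel":[0,8,0],"rot":[0,0,0],"jaw":-1}
    - {"travel":[0,12,0],"rot":[0,0,0],"jaw":-1}
    - {"travel":[0,16,0],"rot":[0,0,0],"jaw":-1}
    - {"travel":[0,20,0],"rot":[0,0,0],"jaw":-1}

```text
t: 4.45
tcp_pos: [0.4982, 0.1446, 0.0154]
tcp_rot: [1.0, 0.006, 0.0, -0.0]
contact_force: [-0.5, 4.0, 1.7]
gripper_width: 0.003
finger_force: 1.8
```

Emit:
drive_tool:
  increments:
    - {"travel":[0,4,0],"rot":[0,0,0],"jaw":-1}
    - {"travel":[0,8,0],"rot":[0,0,0],"jaw":-1}
    - {"travel":[0,12,0],"rot":[0,0,0],"jaw":-1}
    - {"travel":[0,16,0],"rot":[0,0,0],"jaw":-1}
    - {"travel":[0,20,0],"rot":[0,0,0],"jaw":-1}

```text
t: 4.95
tcp_pos: [0.4984, 0.1244, 0.0154]
tcp_rot: [1.0, 0.006, 0.0, -0.0]
contact_force: [0.4, 4.7, 3.2]
gripper_width: -0.001
finger_force: 2.3
```

```bash
python3 - <<'E'
from h import *
s=r.get_state();c=r.camera("wrist");cv2.imwrite("pics/w2.png",c["pixels"]);print(s["tcp_pos"],s["contact_force"]);c=wristT(s,c)
np.savez("w2",mtx=c["mtx"],cam_to_world=c["cam_to_world"])
E
```

```text
[0.49835783 0.12435042 0.01537054] [0.44361462 4.69454839 3.22424934]
```

View pics/w2.png

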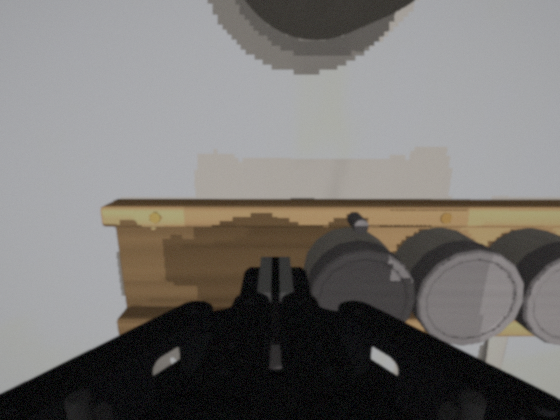

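Fingers at (275,280) are behind tin 5 (lid at 360,285), which touches tin 4; all the tins are upright. I'll go on more slowly.

Emit:
drive_tool:
  increments:
    - {"travel":[0,3,0],"rot":[0,0,0],"jaw":-1}
    - {"travel":[0,6,0],"rot":[0,0,0],"jaw":-1}
    - {"travel":[0,9,0],"rot":[0,0,0],"jaw":-1}
    - {"travel":[0,12,0],"rot":[0,0,0],"jaw":-1}
    - {"travel":[0,14,0],"rot":[0,0,0],"jaw":-1}

```text
t: 5.5
tcp_pos: [0.4984, 0.1104, 0.0153]
tcp_rot: [1.0, 0.006, -0.0, -0.0]
contact_force: [-1.0, 3.8, 2.7]
gripper_width: -0.002
finger_force: 2.1
```

Emit:
drive_tool:
  increments:
    - {"travel":[0,1,0],"rot":[0,0,0],"jaw":-1}
    - {"travel":[0,2,0],"rot":[0,0,0],"jaw":-1}
    - {"travel":[0,3,0],"rot":[0,0,0],"jaw":-1}

```text
t: 5.8
tcp_pos: [0.4984, 0.1075, 0.0153]
tcp_rot: [1.0, 0.006, -0.0, -0.0]
contact_force: [-0.1, 4.3, 2.8]
gripper_width: -0.001
finger_force: 2.1
```

Emit:
drive_tool:
  increments:
    - {"travel":[0,1,0],"rot":[0,0,0],"jaw":-1}
    - {"travel":[0,2,0],"rot":[0,0,0],"jaw":-1}
    - {"travel":[0,3,0],"rot":[0,0,0],"jaw":-1}
    - {"travel":[0,4,0],"rot":[0,0,0],"jaw":-1}

```text
t: 6.2
tcp_pos: [0.4985, 0.1035, 0.0153]
tcp_rot: [1.0, 0.006, -0.0, -0.0]
contact_force: [0.1, 3.7, 2.7]
gripper_width: -0.0
finger_force: 2.0
```

```bash
python3 - <<'E'
from h import *
c=r.camera("top");p=c["pixels"]
cv2.imwrite("pics/crop2.png",cv2.resize(p[175:250,90:260],None,fx=4.7,fy=4.7,interpolation=cv2.INTER_CUBIC))
print(find("top","tin_1",c))
E
```

```text
[([0.4972, 0.0254, 0.0396], 0.88), ([0.4933, -0.0266, 0.0423], 0.84), ([0.4999, -0.0588, 0.0395], 0.61), ([0.4902, 0.0553, 0.0431], 0.44), ([0.4585, 0.1216, 0.0416], 0.42)]
```

View pics/crop2.png

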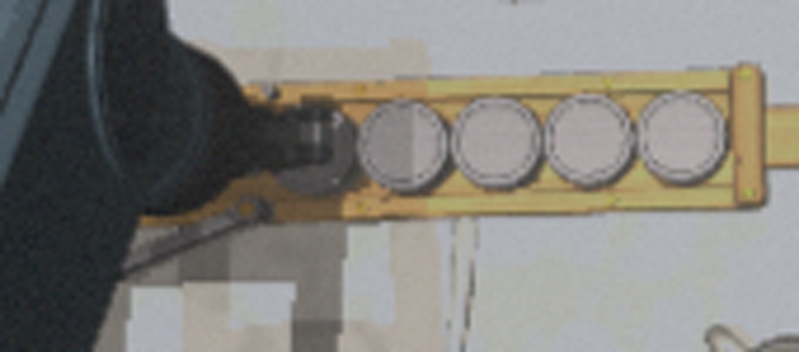

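Tin 1's lid edge (u≈728) is almost on the stop face (u≈731); a few mm at most remain.

Emit:
drive_tool:
  increments:
    - {"travel":[0,0.7,0],"rot":[0,0,0],"jaw":-1}
    - {"travel":[0,1.4,0],"rot":[0,0,0],"jaw":-1}

```text
t: 6.5
tcp_pos: [0.4985, 0.1022, 0.0153]
tcp_rot: [1.0, 0.006, -0.0, -0.0]
contact_force: [0.8, 4.2, 2.8]
gripper_width: 0.005
finger_force: 2.0
```

Emit:
drive_tool:
  increments:
    - {"travel":[0,0.7,0],"rot":[0,0,0],"jaw":-1}
    - {"travel":[0,1.4,0],"rot":[0,0,0],"jaw":-1}

```text
t: 6.7
tcp_pos: [0.4986, 0.1013, 0.0154]
tcp_rot: [1.0, 0.005, 0.0, -0.0]
contact_force: [-0.2, 8.5, 2.3]
gripper_width: -0.002
finger_force: 4.5
```

Emit:
drive_tool:
  increments:
    - {"travel":[0,0.4,0],"rot":[0,0,0],"jaw":-1}
    - {"travel":[0,0.4,0],"rot":[0,0,0],"jaw":-1}
    - {"travel":[0,0.4,0],"rot":[0,0,0],"jaw":-1}

```text
t: 7.0
tcp_pos: [0.4986, 0.1013, 0.0154]
tcp_rot: [1.0, 0.005, 0.0, -0.001]
contact_force: [0.2, 8.3, 3.1]
gripper_width: 0.0
finger_force: 4.3
```

Force rose to 8 N with no further motion, so the row is home. I'll back off, lift, and work out the keeper path.

Emit:
drive_tool:
  increments:
    - {"travel":[0,-5,0],"rot":[0,0,0],"jaw":-1}
    - {"travel":[0,-20,0],"rot":[0,0,0],"jaw":-1}
    - {"travel":[0,-25,-40],"rot":[0,0,0],"jaw":-1}
    - {"travel":[0,-25,-80],"rot":[0,0,0],"jaw":-1}
    - {"travel":[0,-25,-80],"rot":[0,0,0],"jaw":-1}

```text
t: 7.5
tcp_pos: [0.5019, 0.1252, 0.0999]
tcp_rot: [1.0, 0.006, 0.005, 0.0]
contact_force: [1.1, 0.6, -0.2]
gripper_width: 0.0
finger_force: 0.0
```

```bash
python3 - <<'E'
from h import *
s=r.get_state();c=r.camera("wrist");cv2.imwrite("pics/w3.png",c["pixels"]);c=wristT(s,c)
np.savez("w3",mtx=c["mtx"],cam_to_world=c["cam_to_world"]);print(s["tcp_pos"],s["contact_force"])
a=.012;P=np.array([.470,.0953])
for th,cl in [(1.96,8),(1.96,0),(1.8,0),(1.6,0),(1.4,0),(1.2,0),(1,0),(.8,0),(.6,0),(.4,0),(.2,0),(.1,0),(0,0),(-.05,0)]:
    d=.004+.011*abs(np.sin(th))+.015*abs(np.cos(th))+cl/1e3
    w=th+a
    p=P+.045*np.array([np.cos(w),np.sin(w)])+d*np.array([-np.sin(w),np.cos(w)])
    print(th,np.round(p*1e3,0))
E
```

```text
[0.50187677 0.12521466 0.09994719] [ 1.08957867  0.60660693 -0.16903897]
1.96 [427. 126.]
1.96 [434. 129.]
1.8 [442. 135.]
1.6 [453. 140.]
1.4 [460. 142.]
1.2 [467. 144.]
1 [476. 145.]
0.8 [485. 143.]
0.6 [494. 140.]
0.4 [502. 134.]
0.2 [510. 125.]
0.1 [512. 120.]
0 [515. 115.]
-0.05 [516. 113.]
```

View pics/w3.png

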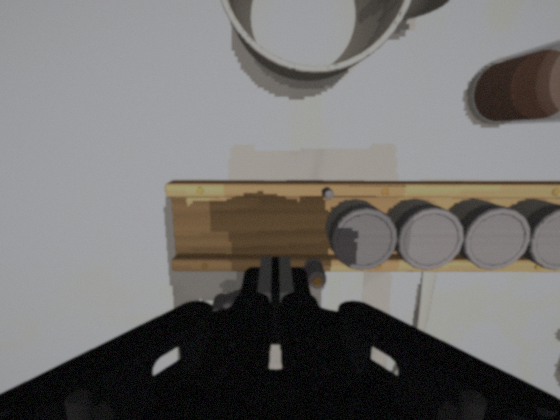

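The wrist view shows tin 5 (365,238) home and clear of the keeper line, which runs from the stop post (328,193) to the pivot (317,282). The bar is still open, out to about (205,300).

Emit:
drive_tool:
  increments:
    - {"travel":[-40,2,0],"rot":[0,0,0],"jaw":-1}
    - {"travel":[-80,4,0],"rot":[0,0,0],"jaw":-1}
    - {"travel":[-80,4,0],"rot":[0,0,0],"jaw":-1}
    - {"travel":[-80,4,10],"rot":[0,0,0],"jaw":-1}
    - {"travel":[-80,4,30],"rot":[0,0,0],"jaw":-1}

```text
t: 8.05
tcp_pos: [0.4206, 0.1202, 0.0653]
tcp_rot: [1.0, 0.006, 0.002, 0.0]
contact_force: [0.5, -0.2, -0.1]
gripper_width: -0.004
finger_force: 0.0
```

Emit:
drive_tool:
  increments:
    - {"travel":[0,0,15],"rot":[0,0,0],"jaw":-1}
    - {"travel":[0,0,30],"rot":[0,0,0],"jaw":-1}
    - {"travel":[0,0,40],"rot":[0,0,0],"jaw":-1}
    - {"travel":[0,0,40],"rot":[0,0,0],"jaw":-1}
    - {"travel":[0,0,40],"rot":[0,0,0],"jaw":-1}

```text
t: 8.55
tcp_pos: [0.4187, 0.1204, 0.0249]
tcp_rot: [1.0, 0.006, -0.0, 0.0]
contact_force: [-0.4, 0.3, 0.6]
gripper_width: 0.001
finger_force: 0.0
```

Emit:
drive_tool:
  increments:
    - {"travel":[8,-4,0],"rot":[0,0,0],"jaw":-1}
    - {"travel":[15,-9,0],"rot":[0,0,0],"jaw":-1}
    - {"travel":[23,-15,0],"rot":[0,0,0],"jaw":-1}
    - {"travel":[29,-18,0],"rot":[0,0,0],"jaw":-1}
    - {"travel":[34,-20,0],"rot":[0,0,0],"jaw":-1}

```text
t: 9.05
tcp_pos: [0.4528, 0.1414, 0.0255]
tcp_rot: [1.0, 0.006, 0.0, 0.0]
contact_force: [-0.1, -0.1, -0.0]
gripper_width: 0.002
finger_force: 0.4
```

Emit:
drive_tool:
  increments:
    - {"travel":[7,-2,0],"rot":[0,0,0],"jaw":-1}
    - {"travel":[14,-4,0],"rot":[0,0,0],"jaw":-1}
    - {"travel":[23,-5,0],"rot":[0,0,0],"jaw":-1}
    - {"travel":[32,-3,0],"rot":[0,0,0],"jaw":-1}
    - {"travel":[41,0,0],"rot":[0,0,0],"jaw":-1}

```text
t: 9.55
tcp_pos: [0.4938, 0.1413, 0.0252]
tcp_rot: [1.0, 0.006, -0.0, -0.0]
contact_force: [-1.5, 1.2, 0.0]
gripper_width: 0.001
finger_force: 0.5
```

Emit:
drive_tool:
  increments:
    - {"travel":[4,3,0],"rot":[0,0,0],"jaw":-1}
    - {"travel":[8,7,0],"rot":[0,0,0],"jaw":-1}
    - {"travel":[12,12,0],"rot":[0,0,0],"jaw":-1}
    - {"travel":[16,16,0],"rot":[0,0,0],"jaw":-1}
    - {"travel":[17,20,0],"rot":[0,0,0],"jaw":-1}

```text
t: 10.05
tcp_pos: [0.511, 0.1211, 0.0254]
tcp_rot: [1.0, 0.005, 0.0, -0.0]
contact_force: [-0.7, -0.0, -0.1]
gripper_width: 0.002
finger_force: 0.4
```

Emit:
drive_tool:
  increments:
    - {"travel":[0,1.5,0],"rot":[0,0,0],"jaw":-1}
    - {"travel":[0,3,0],"rot":[0,0,0],"jaw":-1}
    - {"travel":[0,4,0],"rot":[0,0,0],"jaw":-1}

```text
t: 10.35
tcp_pos: [0.5105, 0.1175, 0.0255]
tcp_rot: [1.0, 0.006, 0.0, -0.0]
contact_force: [-0.4, 0.2, 0.6]
gripper_width: -0.002
finger_force: 0.4
```

Emit:
drive_tool:
  increments:
    - {"travel":[0,1,0],"rot":[0,0,0],"jaw":-1}
    - {"travel":[0,2,0],"rot":[0,0,0],"jaw":-1}

```text
t: 10.55
tcp_pos: [0.5104, 0.1156, 0.0254]
tcp_rot: [1.0, 0.006, 0.0, -0.0]
contact_force: [0.9, 0.1, -0.1]
gripper_width: 0.002
finger_force: 0.4
```

Emit:
drive_tool:
  increments:
    - {"travel":[0,0.7,0],"rot":[0,0,0],"jaw":-1}
    - {"travel":[0,1.2,0],"rot":[0,0,0],"jaw":-1}
    - {"travel":[0,1.2,0],"rot":[0,0,0],"jaw":-1}

```text
t: 10.85
tcp_pos: [0.5104, 0.1143, 0.0253]
tcp_rot: [1.0, 0.006, 0.0, -0.0]
contact_force: [0.4, 1.1, 0.4]
gripper_width: 0.001
finger_force: 0.3
```

Emit:
drive_tool:
  increments:
    - {"travel":[0,0.7,0],"rot":[0,0,0],"jaw":-1}
    - {"travel":[0,1.2,0],"rot":[0,0,0],"jaw":-1}
    - {"travel":[0,1.2,0],"rot":[0,0,0],"jaw":-1}

```text
t: 11.15
tcp_pos: [0.5104, 0.114, 0.0253]
tcp_rot: [1.0, 0.005, 0.0, -0.001]
contact_force: [0.4, 5.2, 0.8]
gripper_width: -0.001
finger_force: 2.9
```

Emit:
drive_tool:
  increments:
    - {"travel":[0,0.5,0],"rot":[0,0,0],"jaw":-1}
    - {"travel":[0,0.5,0],"rot":[0,0,0],"jaw":-1}

```text
t: 11.35
tcp_pos: [0.5104, 0.1139, 0.0254]
tcp_rot: [1.0, 0.005, 0.0, -0.001]
contact_force: [0.8, 8.2, 0.6]
gripper_width: -0.002
finger_force: 3.8
```

Force rises with no motion: the keeper is on its stop. I'll back off and check.

Emit:
drive_tool:
  increments:
    - {"travel":[0,-5,0],"rot":[0,0,0],"jaw":-1}
    - {"travel":[0,-25,0],"rot":[0,0,0],"jaw":-1}
    - {"travel":[0,-30,-30],"rot":[0,0,0],"jaw":-1}
    - {"travel":[0,-30,-75],"rot":[0,0,0],"jaw":-1}
    - {"travel":[0,-30,-125],"rot":[0,0,0],"jaw":-1}

```text
t: 11.85
tcp_pos: [0.5085, 0.1425, 0.1503]
tcp_rot: [1.0, 0.006, -0.002, 0.001]
contact_force: [1.1, -0.8, 0.1]
gripper_width: 0.002
finger_force: 0.0
```

Emit:
drive_tool:
  increments:
    - {"travel":[-45,-10,0],"rot":[0,0,0],"jaw":-1}
    - {"travel":[-80,-30,0],"rot":[0,0,0],"jaw":-1}
    - {"travel":[-80,-70,0],"rot":[0,0,0],"jaw":-1}
    - {"travel":[-80,-100,0],"rot":[0,0,0],"jaw":-1}
    - {"travel":[-80,-100,0],"rot":[0,0,0],"jaw":-1}

```text
t: 12.35
tcp_pos: [0.4284, 0.2442, 0.1505]
tcp_rot: [1.0, 0.007, 0.0, -0.0]
contact_force: [0.1, -0.5, 0.5]
gripper_width: 0.002
finger_force: 0.0
```

```bash
python3 - <<'E'
from h import *
c=r.camera("top");p=c["pixels"]
cv2.imwrite("pics/crop3.png",cv2.resize(p[110:290,90:290],None,fx=3.3,fy=3.3,interpolation=cv2.INTER_CUBIC))
E
```

```text
(no output)
```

View pics/crop3.png

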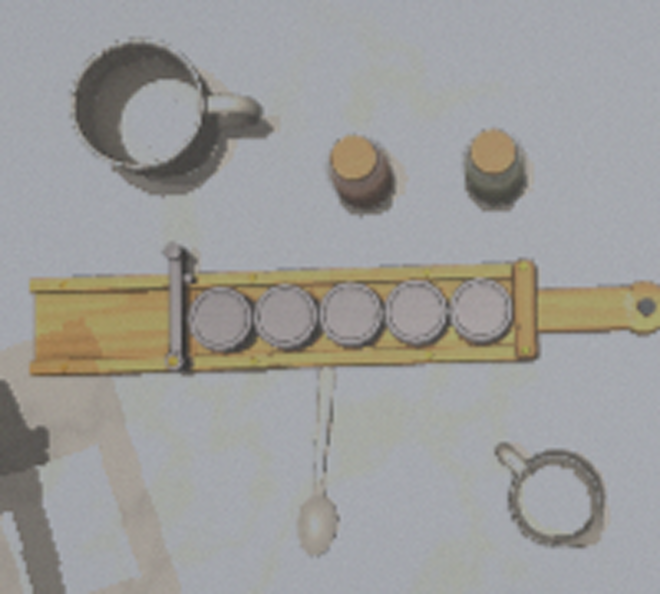

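The top crop shows the five tins packed against the stop (lids from u 220 to 482), the keeper straight across from (175,360) to (172,252), and the bystanders where they were.

```bash
python3 -c "
from plant import r
print(r.hand_in())"
```

```text
the job is handed in; nothing more can be done
None
```

The five tins are packed against the end stop, the keeper is shut on its stop behind the last tin, and the job is handed in (about 12 s on the clock; no verdict came back).

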